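# Weigh a parts crate on a spring scale

### The arm

A 6-joint arm with a two-finger parallel gripper is mounted at the origin on a cart in front of the work surface, level with it; the furniture and walls round the work are solid. World frame = base frame: x ahead of the robot, y to its left, z up, the work surface at z = 0. Lengths are in m, angles in rad, forces in N, time in s.
With the tool pointing down it reaches from about 0.275 to 0.75 m from the base axis. Payload 10.2 kg.
Tool frame: the origin (TCP) lies midway between the tips of the shut fingers; the grasp point (between the pads) lies 19 mm behind it; x points along the fingers, y is the direction in which the jaws open and shut, and the axes are right-handed (so a half turn about x gives the same grasp; the last joint's range is limited). The gripper opens to 88 mm and grips with 3 to 60 N. Pads are 18 mm wide; open, the fingers measure 123 mm over their backs; the gripper's body (75 mm by 187 mm) begins 45 mm behind the grasp point.
Start: joints at [0.89, 0.313, 1.498, -0, 1.331, -0.223], TCP at [0.232, 0.471, 0.239] pointing down, gripper open.
Joint ranges: [-2.94, 2.94], [-0.97, 2.17], [0.19, 2.56], [-1.23, 4.37], [0.02, 3.11], [-2.88, 2.88]. Speed limits (rad/s): [2.39, 2.39, 3.01, 3.14, 3.14, 3.14].

### API

Orientations are given as a rotation vector (axis times angle).
In Python, from rig import manip gives the robot as it stands.
- The arm moves only by the tool apply_moves, never from a script. Its argument "steps" is one flat list of numbers, 7 for each row, row after row: the shift along the tool's x, y, z in mm, then the turn, a rotation vector about the tool's x, y, z in rad, then the opening, from 0 (shut) to 1 (fully open). In form: [dx, dy, dz, rx, ry, rz, fingers, dx, dy, dz, rx, ry, rz, fingers, ...]. A call has 1 to 10 rows; each row is the pose to reach, as a shift and turn from the pose measured when the call began, along the tool's axes at that moment; what a row does not reach only later rows make up. A row lasts 1/8 s, in which the tool goes at most 62.5 mm and 10.7 degrees, less where a joint would pass 70% of its speed; a pose out of reach is approached as far as the arm can. A call with a gripper value outside its range is refused whole. The fingers move at their own pace and stop on an object; "newtons" is the grip in N (left out, the last holds). Time passes only in rows, so rows that repeat a pose let the fingers close. It gives the time, the measured TCP pose, the force and the opening at its end, in the units of the state.
- manip.get_obs(): the state, without advancing time (a new reading comes with each control period).
- manip.camera(name): name is "side" or "top"; returns (picture, depth): 420x560x3 uint8, red, green, blue; 420x560 float32, m along the optical axis (not along the pixel's ray), 0 where there is no reading.
- manip.calibration(name): a dict with "fx", "fy", "cx", "cy" (pixels), "k1" (the pictures are not rectified: a ray, as slopes to the right and down, at radius r is drawn at 1 + k1 r^2 times it, then the intrinsics apply), "position" and "orientation" of the camera in the world. Camera axes: x right, y down, z forward; pixel columns grow to the right and rows downward; lengths in m; the calibration is good to about 2 mm. A picture is of the moment at which its call begins. calibration takes no time and is no camera call.
- manip.hand_in(): hands the job in, once; it reports no verdict.
The state is a dict: "time_s": time; "joints": joint angles; "qvel": joint speeds; "joint_efforts": joint torques, N m; "ee_pos": TCP position; "eef_rot": TCP orientation; "ft_force": force on the tool from outside, world axes, zero at the start; "ft_torque": the same for the moment, N m; "finger_gap": finger opening in m.
Only numpy, scipy, OpenCV 4.12 (cv2) and the standard library are available. Lean on these libraries where they do the work, as an engineer would, in place of code of your own. Each camera call takes 0.05 s, during which the arm holds its last target.

### The job

Weigh the small green parts crate and the tin in it: lift it by the black grip on top, hang its wire bail on the hook of the spring scale and lower it slowly, about 2 cm a second, letting go only when the scale carries the whole weight and your hand neither holds up nor pushes down, so that the pointer barely moves as you let go. Never let the hook drop or spring, do not press the pointer past the red line, be gentle with the scale, and leave the crate hanging still with the tin in it and the other things on the table where they are.

Things in the scene. Friction and masses are not known exactly. Their poses are not given: they have to be found in the camera images.
- scale: Grey spring scale, fixed to the table; foot plate 215 x 100 x 8 mm. Origin on the table straight below the hook's seat. Its +x axis points from the hook back to the column (face 119 mm behind the seat, top 276 mm above the table), so the open end of the hook points along its -x; z up. The white plate on the column has a tick every 10 mm on both sides and a red line at 110 mm.
- pointer (a joint): Travel of the sprung carriage that bears the hook and the red pointers, in m: 0 with nothing on the hook, growing as it goes straight down; red line at 0.110, end stop at 0.118. Linear spring, 85 N/m (11.8 mm for each newton on the hook), with a light damper (1.5 N s/m).
- hook_seat (a point): Top of the steel hook at the bottom of its V-shaped seat; it moves with the pointer, 228 mm above the table when empty; axes as scale. The hook is a 6 mm round bar; its open tip rises to 17 mm above this point, 17 mm (to the bar's end 20 mm) along the scale's -x; on the column side the bar rises over 15 mm to a level arm whose top is 12 mm above this point.
- crate_grip (a point): Centre of the black rubber grip on top of the crate, 32 x 12 x 34 mm (x, y, z of the crate; take it across the 12 mm, along the crate's y). It is 145 mm above the crate's underside and 43 mm above crate_eye; an 8 mm stem joins it to the bail. Axes as crate.
- crate_eye (a point): Underside of the pointed top of the steel wire bail (6 mm round wire), 102 mm above the crate's underside. This is the point that must sit on hook_seat. The bail stands in the crate's y-z plane, legs 34 mm either side of the middle; the free window below this point is 66 mm high, so the hook must go in along the crate's x, either way round.
- crate: Green open-topped parts crate, 70 x 70 x 36 mm, with bail and grip 162 mm high; origin at the centre of the underside, z up. Crate and tin together weigh between about 0.23 and 0.83 kg, differing each time and not known beforehand: feel it.
- tin: Round grey tin with a yellow lid, 54 mm across and 26 mm high, holding an unknown weight of metal, standing loose in the crate, its underside 4 mm above the crate's; origin at the centre of its underside.
- masking_tape: Bystander: roll of tan masking tape, 58 mm across, 19 mm high; origin under its centre.
- sanding_stick: Bystander: dark flat sanding stick, 150 x 20 x 5 mm; origin under its centre.
- glue_bottle: Bystander: white bottle with a pointed nozzle and a red label, 36 mm across, 102 mm high; origin under its centre.
Mind the look-alikes: they are no part of the job. There is more than one size of the crate; the one meant has the size given above. What is shaped like the tin but blue is not meant.

How it is judged:
On the way, in this order (a step that is already met when the one before it is completed fails the run):
1. the crate is lifted clear of the table by the hand (height (world z) of crate above 0.04 m and contact force between the fingers and crate above 1 N and value of joint pointer below 0.005 m), for 0.2 s.
2. the bail sits on the hook and has drawn the pointer at least 20 mm down, the hand still holding the grip (distance between crate_eye and hook_seat below 0.012 m and value of joint pointer above 0.02 m and contact force between the fingers and crate above 1 N), for 0.2 s.
At the end, for the whole second after the job is handed in: The crate hangs freely from the hook, the top of its bail within 12 mm of the hook's seat, upright within 0.2 rad, clear of the foot plate, the tin in it and the hand off it; the pointer is at least 20 mm down and has settled (under 10 mm/s), and the crate moves at under 30 mm/s and 0.5 rad/s (distance between crate_eye and hook_seat below 0.012 m and value of joint pointer above 0.02 m and velocity of joint pointer between -0.01 and 0.01 m/s and linear speed of crate below 0.03 m/s and angular speed of crate below 0.5 rad/s and angle between crate's own z axis and vertical below 0.2 rad and distance between tin and crate below 0.03 m and height (world z) of crate above 0.01 m and contact force between each of the arm, the fingers and crate below 0.05 N); the robot touches nothing.
It fails at once if the hook drops or springs back faster than 0.07 m/s (velocity of joint pointer above 0.07 m/s or velocity of joint pointer below -0.07 m/s).
It fails at once if the pointer is pressed past the red line (110 mm) (value of joint pointer above 0.11 m).
It fails at once if the crate is pushed against the scale with more than 25 N, or the robot itself pushes on it with more than 10 N (contact force between crate and scale above 25 N or contact force between any of the fingers, the arm and scale above 10 N).
It fails at once if the tin leaves the crate (distance between tin and crate above 0.035 m).
It fails at once if a bystander is moved by more than 30 mm (distance of any of masking_tape, sanding_stick, glue_bottle from where it was at the start of the episode above 0.03 m).
It also fails if it takes over 70 s, if anything falls off the work surface, if the arm or the gripper's body presses on something with over 40 N, if the wrist force passes 120 N, or if a joint passes its speed limit or range.

## Working session

There is one attempt and no reset: what is moved stays moved. The work goes in short steps, Python scripts to look and compute and a tool call to move; the robot and the scene stay as the last step left them, time stands still between calls to the robot, and variables do not carry over. Pictures are saved under pics/ and viewed, and the job is handed in when it is done.

Besides the shell and the picture viewer there is one more tool, called after "Call:" by a JSON object that holds its "name" and its "arguments", one argument or row to a line. apply_moves: Moves the arm, as the interface text tells. Its arguments: {"type":"object","properties":{"steps":{"type":"array"},"newtons":{"type":"number"}},"required":["steps"]}

```bash
ls; mkdir -p pics
python3 - <<'E'
from rig import manip
import cv2,numpy as np
for n in("side","top"):
    p,d=manip.camera(n); cv2.imwrite(f"pics/{n}0.png",cv2.cvtColor(p,cv2.COLOR_RGB2BGR)); np.savez(f"{n}0.npz",p=p,d=d)
    print(manip.calibration(n))
print(manip.get_obs())
E
```

```text
pics
{'fx': 453.284432728397, 'fy': 453.284432728397, 'cx': 279.31310399900605, 'cy': 216.07574203252707, 'k1': -0.08488069551401899, 'position': array([ 0.07337437, -0.67417518,  0.94407308]), 'orientation': array([-2.22533063,  0.71333719, -0.29350782])}
{'fx': 425.5721149409242, 'fy': 425.5721149409242, 'cx': 286.6352600946114, 'cy': 214.98488479979187, 'k1': 0.015141462266959043, 'position': array([0.4626032 , 0.03164519, 1.31010034]), 'orientation': array([-2.16760741,  2.19240778, -0.0872661 ])}
{'time_s': 0.1, 'joints': array([ 8.89561315e-01,  3.13379395e-01,  1.49830311e+00, -3.90898220e-05,
        1.33096084e+00, -2.23412898e-01]), 'qvel': array([-3.53933987e-05, -1.57477333e-03, -5.95695910e-04, -6.30657925e-04,
        1.77506190e-03, -8.87303359e-04]), 'joint_efforts': array([ 4.65129138e-03, -4.02808642e+01, -2.52643812e+01,  6.97163260e-02,
        3.41811113e-02, -3.67182815e-05]), 'ee_pos': array([0.23194865, 0.47076765, 0.23824762]), 'eef_rot': array([ 0.35825628,  1.5412472 , -0.35977773]), 'ft_force': array([-1.02874582,  0.21246668,  0.33891542]), 'ft_torque': array([-0.01043654,  0.00319179, -0.01479728]), 'finger_gap': 0.08819514791579947}
```

View pics/side0.png

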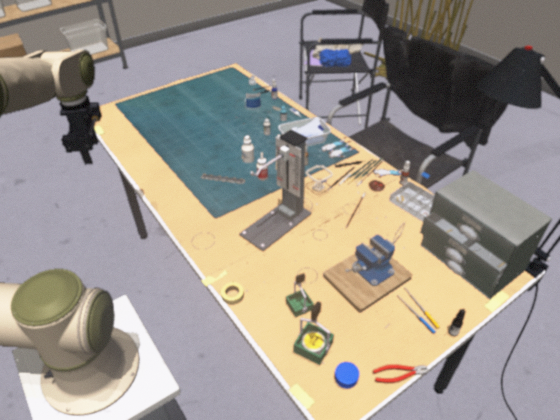

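View pics/top0.png

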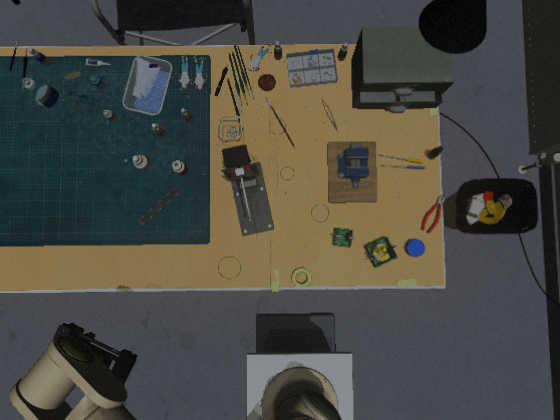

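```bash
cat > h.py <<'E'
import numpy as np,cv2
from scipy.spatial.transform import Rotation as R
from rig import manip
C={n:manip.calibration(n) for n in("side","top")}
def K(c): return np.array([[c['fx'],0,c['cx']],[0,c['fy'],c['cy']],[0,0,1.]])
def dist(c): return np.array([c['k1'],0,0,0,0.])
def ray(n,uv):
    c=C[n]; s=cv2.undistortPoints(np.array(uv,float).reshape(-1,1,2),K(c),dist(c)).reshape(-1,2)
    return c['position'],R.from_rotvec(c['orientation']).apply(np.c_[s,np.ones(len(s))])
def onz(n,uv,z):
    p,d=ray(n,uv); return p+d*((z-p[2])/d[:,2])[:,None]
def proj(n,P):
    c=C[n]; r=R.from_rotvec(c['orientation']).inv(); rv=r.as_rotvec(); t=-r.apply(c['position'])
    return cv2.projectPoints(np.array(P,float).reshape(-1,1,3),rv,t,K(c),dist(c))[0].reshape(-1,2)
def cloud(n,d):
    v,u=np.mgrid[:d.shape[0],:d.shape[1]]
    p,r=ray(n,np.c_[u.ravel(),v.ravel()]); P=(p+r*d.reshape(-1,1)).reshape(*d.shape,3); P[d==0]=np.nan
    return P
def two(uvs,uvt):
    A=[];b=[]
    for n,uv in(("side",uvs),("top",uvt)):
        p,d=ray(n,[uv]); d=d[0]/np.linalg.norm(d[0]); M=np.eye(3)-np.outer(d,d); A.append(M);b.append(M@p)
    X=np.linalg.lstsq(np.vstack(A),np.hstack(b),rcond=None)[0]
    return X,[proj("side",X)[0]-uvs,proj("top",X)[0]-uvt]
def snap(tag):
    o={}
    for n in("side","top"):
        p,d=manip.camera(n); np.savez(f"{n}{tag}.npz",p=p,d=d); o[n]=(p,d)
    return o
def crop(p,x0,x1,y0,y1,k,f):
    cv2.imwrite(f,cv2.resize(cv2.cvtColor(p[y0:y1,x0:x1],cv2.COLOR_RGB2BGR),None,fx=k,fy=k,interpolation=cv2.INTER_CUBIC))
E
python3 - <<'E'
from h import *
s=np.load("side0.npz");t=np.load("top0.npz")
crop(s['p'],260,360,260,370,5,"pics/sc.png")
crop(t['p'],320,420,215,275,8,"pics/tc.png")
crop(t['p'],210,290,140,240,6,"pics/tscale.png")
crop(s['p'],230,330,120,250,4.5,"pics/sscale.png")
for n,q in(("side",s),("top",t)):
    hsv=cv2.cvtColor(q['p'],cv2.COLOR_RGB2HSV)
    m=cv2.inRange(hsv,(45,60,30),(85,255,200))
    m[:, :200]=0
    N,l,st,ce=cv2.connectedComponentsWithStats(m)
    P=cloud(n,q['d'])
    for i in range(1,N):
        if st[i,4]>25:
            X=P[l==i]; print(n,st[i],ce[i].round(1),np.nanmin(X,0).round(3),np.nanmax(X,0).round(3))
E
```

```text
side [289 298  14  14 126] [296.1 303.7] [ 0.47  -0.16  -0.001] [ 0.517 -0.11   0.03 ]
top [234  46  13  38  65] [240.3  65.3] [0.985 0.155 0.002] [1.108 0.193 0.014]
top [233  53   6  20  29] [235.4  63. ] [1.021e+00 1.790e-01 1.000e-03] [1.083 0.196 0.014]
top [229  55   6  20  33] [231.7  65.2] [1.016 0.193 0.   ] [1.078 0.208 0.011]
top [238  74   7  19  33] [241.1  82.8] [0.956 0.161 0.004] [1.015 0.18  0.013]
top [234  76   6  19  34] [236.9  85.6] [0.949 0.177 0.002] [1.01  0.192 0.015]
top [335 228  18   8  80] [341.9 231.3] [ 0.502 -0.165 -0.004] [ 0.525 -0.113  0.122]
top [334 237  16  10 118] [340.8 241.3] [ 0.471 -0.16  -0.005] [ 0.499 -0.11   0.032]
top [367 237  24  19 108] [376.9 243.9] [ 0.443 -0.277 -0.003] [ 0.496 -0.206  0.042]
top [373 258   8   9  39] [376.3 262.4] [ 0.41  -0.249 -0.004] [ 0.433 -0.224  0.04 ]
```

View pics/sc.png

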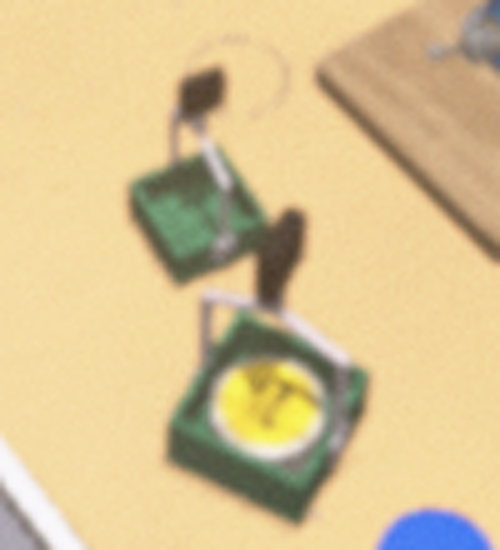

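View pics/tc.png

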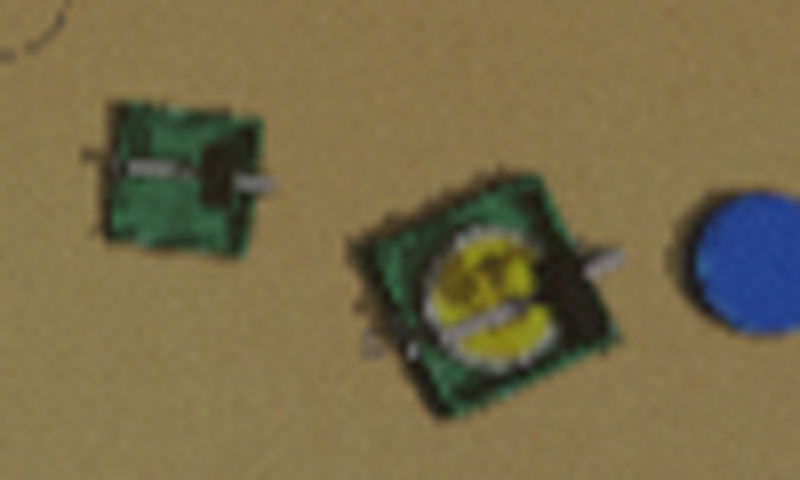

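View pics/tscale.png

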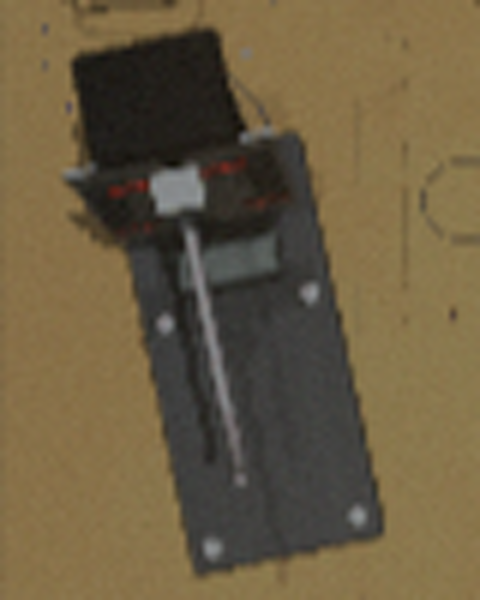

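View pics/sscale.png

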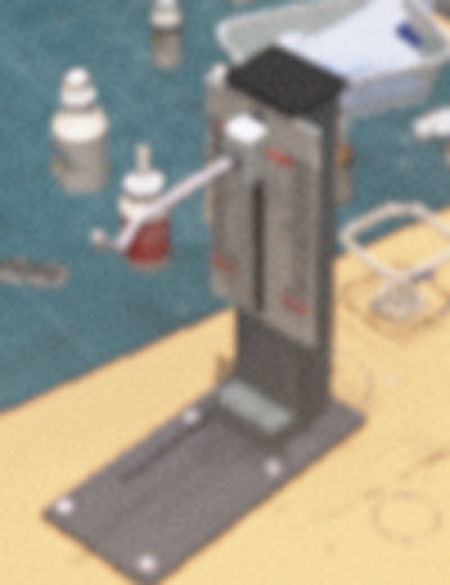

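Run:
```python
from h import *
s=np.load("side0.npz");t=np.load("top0.npz")
o=np.array([320,215])
q=np.array([(538,177),(618,340),(440,415),(352,245)])/8+o-.44
X=onz("top",q,.036); print("rim",X.round(3)); e=np.diff(np.vstack([X,X[:1]]),axis=0)
print(np.linalg.norm(e,axis=1).round(3),np.degrees(np.arctan2(e[:,1],e[:,0])).round(1),X.mean(0))
q=np.array([(112,102),(262,120),(242,258),(105,240)])/8+o-.44
X2=onz("top",q,.03); print("small",np.linalg.norm(np.diff(np.vstack([X2,X2[:1]]),axis=0),axis=1).round(3))
# dark grip pixels
Pt=cloud("top",t['d']);Ps=cloud("side",s['d'])
for n,P,b in(("top",Pt,(365,405,235,270)),("side",Ps,(305,325,295,325))):
    sub=P[b[2]:b[3],b[0]:b[1]]; m=(sub[...,2]>.125)&(sub[...,2]<.175)
    Y=sub[m];print(n,len(Y),np.median(Y,0).round(4),Y.min(0).round(3),Y.max(0).round(3))
    v,u=np.nonzero(m);print((u+b[0]).mean(),(v+b[2]).mean(), u.min()+b[0],u.max()+b[0],v.min()+b[2],v.max()+b[2])
# tin lid
hsv=cv2.cvtColor(t['p'],cv2.COLOR_RGB2HSV)
# scale hook
for n,P,b in(("top",Pt,(210,290,140,240)),("side",Ps,(230,330,120,250))):
    sub=P[b[2]:b[3],b[0]:b[1]]; m=(sub[...,2]>.2)
    Y=sub[m];print(n,len(Y),Y.min(0).round(3),Y.max(0).round(3))
# foot corners in top crop /6 + (210,140), z=.008
q=np.array([(195,575),(383,532),(300,135)])/6+np.array([210,140])-.42
F=onz("top",q,.008);print("foot",F.round(4)); e=np.diff(F,axis=0);print(np.linalg.norm(e,axis=1),np.degrees(np.arctan2(e[:,1],e[:,0])))
# hook tip: top crop (240,482), side crop candidates
tip_t=np.array([240,480])/6+[210,140]-.42; tip_s=np.array([99,238])/4.5+[230,120]-.4
print("tip",two(tip_s,tip_t), onz("top",[tip_t],.245))
a=np.array([(190,230),(215,360),(238,465)])/6+np.array([210,140])-.42
A=onz("top",a,.24);print("arm",A.round(4)); e=A[0]-A[2];print(np.degrees(np.arctan2(e[1],e[0])))
```

```text
rim [[ 0.497 -0.267  0.036]
 [ 0.436 -0.295  0.036]
 [ 0.409 -0.228  0.036]
 [ 0.472 -0.197  0.036]]
[0.067 0.072 0.07  0.074] [-155.4  112.    26.1  -70.7] [ 0.45364543 -0.24651892  0.036     ]
small [0.057 0.052 0.052 0.052]
top 73 [ 0.4524 -0.2476  0.1582] [ 0.439 -0.259  0.131] [ 0.466 -0.239  0.165]
390.3972602739726 252.12328767123287 386 395 247 257
side 142 [ 0.4494 -0.2547  0.1581] [ 0.437 -0.263  0.131] [ 0.469 -0.241  0.165]
315.7887323943662 310.2887323943662 311 321 301 320
top 848 [0.537 0.109 0.202] [0.724 0.197 0.281]
side 972 [0.536 0.107 0.2  ] [0.723 0.197 0.279]
foot [[0.5066 0.1687 0.008 ]
 [0.5274 0.0727 0.008 ]
 [0.7332 0.1137 0.008 ]]
[0.09821784 0.20981395] [-77.75606152  11.28451785]
tip (array([0.53867955, 0.12480476, 0.24225091]), [array([-0.18623585,  0.01641454]), array([ 0.09192458, -0.16562857])]) [[0.53806983 0.12479728 0.245     ]]
arm [[0.6448 0.1459 0.24  ]
 [0.5893 0.1356 0.24  ]
 [0.5448 0.126  0.24  ]]
11.242753185763902
```

```bash
cat >> h.py <<'E'
def pose():
    o=manip.get_obs(); return o,np.array(o['ee_pos']),R.from_rotvec(o['eef_rot'])
def down(yaw): # tool x down, tool y at world yaw
    y=np.array([np.cos(yaw),np.sin(yaw),0]);x=np.array([0,0,-1.]);z=np.cross(x,y)
    return R.from_matrix(np.c_[x,y,z])
def rel(P,Rt):
    o,p,r=pose(); return (r.inv().apply(np.array(P)-p)*1000).round(1),(r.inv()*Rt).as_rotvec().round(3)
def st():
    o,p,r=pose(); M=r.as_matrix()
    print("t",o['time_s'],"p",p.round(4),"x",M[:,0].round(3),"yaw_y",round(float(np.degrees(np.arctan2(M[1,1],M[0,1]))),2),"F",np.round(o['ft_force'],2),"T",np.round(o['ft_torque'],3),"gap",round(o['finger_gap'],4),"q",np.round(o['joints'],2))
E
python3 - <<'E'
from h import *
st()
for y in(113,-67):print(y,rel([.4525,-.249,.24],down(np.radians(y))))
E
```

```text
t 0.1 p [0.2319 0.4708 0.2382] x [-0.001 -0.001 -1.   ] yaw_y 63.77 F [-1.03  0.21  0.34] T [-0.01   0.003 -0.015] gap 0.0882 q [ 0.89  0.31  1.5  -0.    1.33 -0.22]
113 (array([  -1.3, -548.2,  516. ]), array([-0.859, -0.001,  0.001]))
-67 (array([  -1.3, -548.2,  516. ]), array([2.282e+00, 1.000e-03, 1.000e-03]))
```

Call:
{"name": "apply_moves", "arguments": {
  "steps": [-10,-55,52,0.22,0,0,0.6,-12,-110,103,0.45,0,0,0.6,-12,-164,155,0.68,0,0,0.6,-12,-219,206,0.91,0,0,0.6,-12,-274,258,1.14,0,0,0.6,-12,-329,310,1.37,0,0,0.6,-12,-384,361,1.6,0,0,0.6,-12,-438,413,1.83,0,0,0.6,-12,-493,464,2.06,0,0,0.6,-12,-548,516,2.28,0,0,0.6]
}}

```text
time_s: 1.35
ee_pos: [0.415, -0.1283, 0.2506]
eef_rot: [1.748, 0.741, -1.75]
ft_force: [1.0, 0.3, 1.0]
finger_gap: 0.0528
```

Run:
```python
from h import *
st()
print(rel([.4525,-.249,.2],down(np.radians(-67))))
```

```text
t 1.35 p [ 0.415  -0.1283  0.2506] x [-0.001 -0.001 -1.   ] yaw_y -44.05 F [0.97 0.32 1.04] T [0.009 0.023 0.009] gap 0.0528 q [-0.57  0.1   1.73 -0.    1.31  0.2 ]
(array([ 50.6, 110.8,  60.7]), array([ 0.401,  0.001, -0.   ]))
```

Call:
{"name": "apply_moves", "arguments": {
  "steps": [20,55,30,0.2,0,0,0.6,45,111,61,0.4,0,0,0.6,50,111,61,0.4,0,0,0.6,51,111,61,0.4,0,0,0.6,51,111,61,0.4,0,0,0.6]
}}

```text
time_s: 1.98
ee_pos: [0.4524, -0.2482, 0.2003]
eef_rot: [1.998, 0.409, -1.999]
ft_force: [-0.8, 0.4, 0.8]
finger_gap: 0.0528
```

Run:
```python
from h import *
st()
o=snap("1"); crop(o['side'][0],260,360,230,350,5,"pics/s1.png"); crop(o['top'][0],320,440,205,305,6,"pics/t1.png")
st()
```

```text
t 1.975 p [ 0.4524 -0.2482  0.2003] x [ 0.    -0.001 -1.   ] yaw_y -66.83 F [-0.81  0.39  0.82] T [0.011 0.11  0.029] gap 0.0528 q [-0.73  0.33  1.58 -0.    1.23  0.44]
t 2.075 p [ 0.4526 -0.2484  0.2006] x [ 0.001 -0.002 -1.   ] yaw_y -66.85 F [-0.31  0.91 -0.71] T [0.02  0.087 0.036] gap 0.0529 q [-0.73  0.33  1.58 -0.    1.23  0.44]
```

View pics/s1.png

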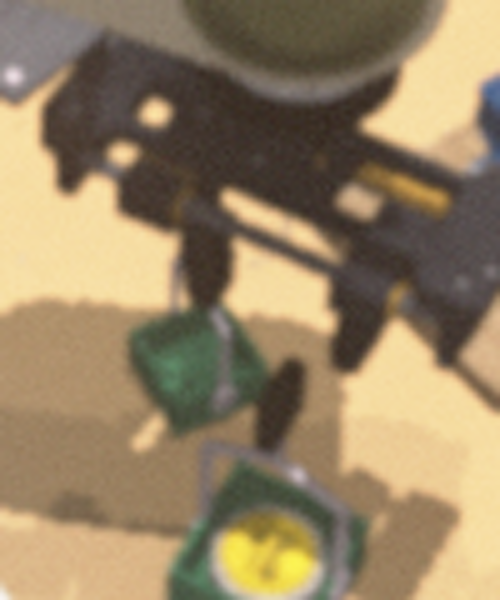

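View pics/t1.png

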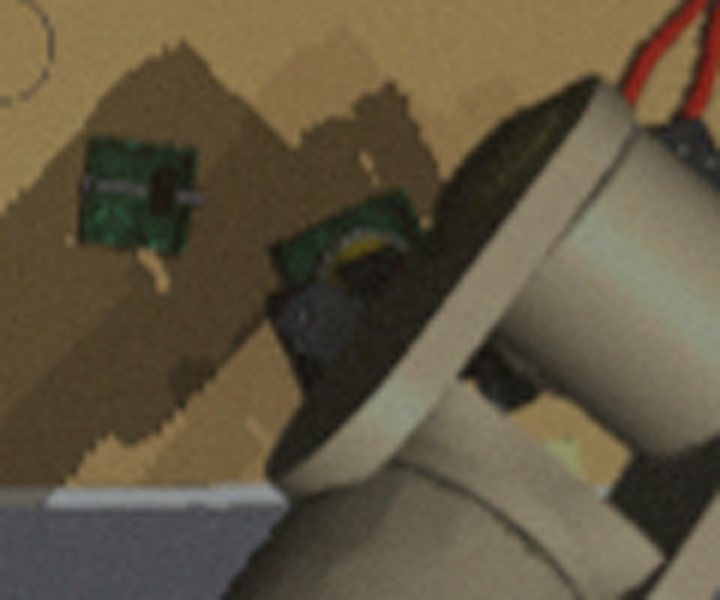

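Call:
{"name": "apply_moves", "arguments": {
  "steps": [20,0,0,0,0,0,0.6,40,0,0,0,0,0,0.6,58,0,0,0,0,0,0.6,72,0,0,0,0,0,0.6,73,0,0,0,0,0,0.6,73,0,0,0,0,0,0.6]
}}

```text
time_s: 2.82
ee_pos: [0.4529, -0.2486, 0.1282]
eef_rot: [1.999, 0.407, -1.997]
ft_force: [0.3, -0.6, 0.4]
finger_gap: 0.053
```

Run:
```python
from h import *
st()
o=snap("2"); crop(o['side'][0],270,370,250,360,5,"pics/s2.png")
for i in range(4): manip.camera("side"); st()
```

```text
t 2.825 p [ 0.4529 -0.2486  0.1282] x [ 0.001 -0.002 -1.   ] yaw_y -66.83 F [ 0.29 -0.65  0.41] T [0.013 0.161 0.019] gap 0.053 q [-0.73  0.41  1.67 -0.    1.06  0.44]
t 2.975 p [ 0.4528 -0.2486  0.1282] x [ 0.001 -0.002 -1.   ] yaw_y -66.84 F [-0.36 -0.5   0.2 ] T [-0.03   0.14   0.014] gap 0.0531 q [-0.73  0.41  1.67 -0.    1.06  0.44]
t 3.025 p [ 0.4528 -0.2486  0.1281] x [ 0.001 -0.002 -1.   ] yaw_y -66.85 F [-0.55  0.29 -0.36] T [-0.017  0.107 -0.048] gap 0.0528 q [-0.73  0.41  1.67 -0.    1.06  0.44]
t 3.075 p [ 0.4527 -0.2486  0.1279] x [ 0.001 -0.002 -1.   ] yaw_y -66.85 F [ 0.38  0.38 -0.27] T [0.037 0.106 0.043] gap 0.053 q [-0.73  0.41  1.67 -0.    1.06  0.44]
t 3.125 p [ 0.4527 -0.2486  0.1278] x [ 0.001 -0.002 -1.   ] yaw_y -66.85 F [0.73 0.03 0.94] T [-0.001  0.172 -0.028] gap 0.0529 q [-0.73  0.41  1.67 -0.    1.06  0.44]
```

View pics/s2.png

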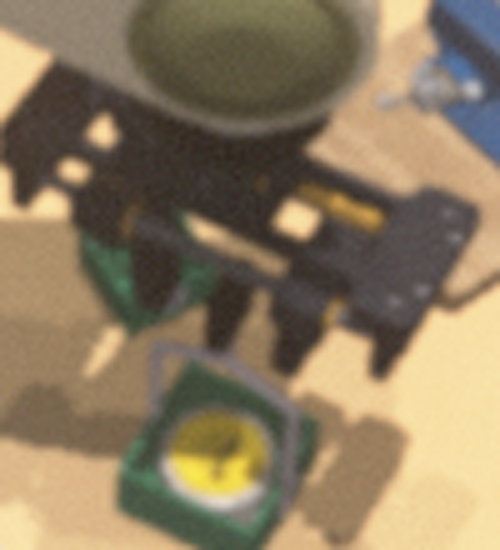

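Call:
{"name": "apply_moves", "arguments": {
  "steps": [0,0,0,0,0,0,0.3,0,0,0,0,0,0.15,0,0,0,0,0,0.05,0,0,0,0,0,0,0,0,0,0,0,0,0,0,0,0,0,0,0],
  "newtons": 35
}}

```text
schema error: expected a multiple of 7 numbers
```

Run:
```python
from h import *
st()
```

```text
t 3.125 p [ 0.4527 -0.2486  0.1278] x [ 0.001 -0.002 -1.   ] yaw_y -66.85 F [0.73 0.03 0.94] T [-0.001  0.172 -0.028] gap 0.0529 q [-0.73  0.41  1.67 -0.    1.06  0.44]
```

Call:
{"name": "apply_moves", "arguments": {
  "steps": [0,0,0,0,0,0,0.3,0,0,0,0,0,0,0.15,0,0,0,0,0,0,0.05,0,0,0,0,0,0,0,0,0,0,0,0,0,0,0,0,0,0,0,0,0],
  "newtons": 35
}}

```text
time_s: 3.88
ee_pos: [0.4526, -0.2485, 0.1277]
eef_rot: [1.999, 0.407, -1.998]
ft_force: [0.6, -1.4, -1.7]
finger_gap: 0.0115
```

Run:
```python
from h import *
st()
```

```text
t 3.875 p [ 0.4526 -0.2485  0.1277] x [ 0.001 -0.002 -1.   ] yaw_y -66.85 F [ 0.55 -1.43 -1.67] T [-0.075  0.25   0.048] gap 0.0115 q [-0.73  0.41  1.67 -0.    1.06  0.44]
```

Call:
{"name": "apply_moves", "arguments": {
  "steps": [-5,0,0,0,0,0,0,-12,0,0,0,0,0,0,-24,0,0,0,0,0,0,-40,0,0,0,0,0,0,-55,0,0,0,0,0,0,-65,0,0,0,0,0,0,-70,0,0,0,0,0,0,-70,0,0,0,0,0,0,-70,0,0,0,0,0,0,-70,0,0,0,0,0,0]
}}

```text
time_s: 5.12
ee_pos: [0.4524, -0.2483, 0.1973]
eef_rot: [1.999, 0.408, -1.999]
ft_force: [0.1, -0.3, -7.1]
finger_gap: 0.0117
```

```bash
cat >> h.py <<'E'
def avg(k=10,cam="side"):
    F=[];
    for i in range(k):
        manip.camera(cam); o=manip.get_obs(); F.append(np.r_[o['ft_force'],o['ft_torque']])
    F=np.array(F); print("avgF",F.mean(0).round(3),"se",(F.std(0)/np.sqrt(k)).round(3))
E
python3 - <<'E'
from h import *
o=snap("3"); crop(o['side'][0],250,390,210,350,4,"pics/s3.png")
avg(12); st()
E
```

```text
avgF [ 6.500e-02  1.620e-01 -6.946e+00 -2.100e-02  1.480e-01 -3.000e-03] se [0.18  0.129 0.171 0.007 0.008 0.01 ]
t 5.825 p [ 0.4525 -0.2484  0.1977] x [ 0.001 -0.002 -1.   ] yaw_y -66.85 F [-0.16 -0.49 -7.1 ] T [0.026 0.155 0.009] gap 0.0116 q [-0.73  0.33  1.59 -0.    1.22  0.44]
```

View pics/s3.png

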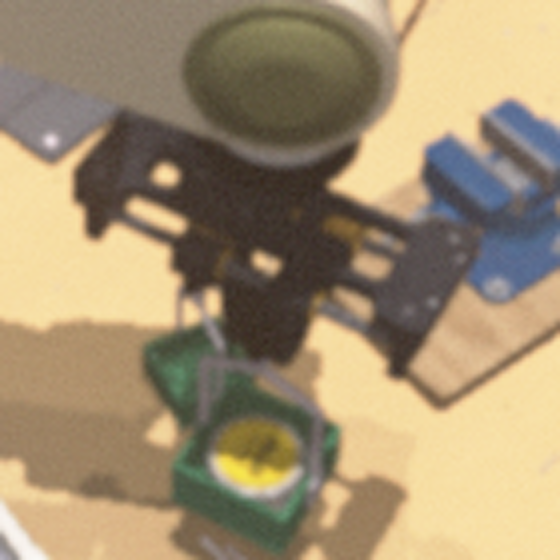

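Run:
```python
from h import *
print(rel([.4775,.1125,.2857],down(np.radians(-78.7))))
```

```text
(array([ -88.6, -321.9, -164.8]), array([ 0.207, -0.   , -0.002]))
```

Call:
{"name": "apply_moves", "arguments": {
  "steps": [-10,-2,-1,0,0,0,0,-24,-10,-5,0,0,0,0,-40,-22,-11,0.01,0,0,0,-56,-40,-20,0.02,0,0,0,-70,-61,-31,0.04,0,0,0,-80,-85,-43,0.05,0,0,0,-86,-109,-56,0.07,0,0,0,-88,-133,-68,0.09,0,0,0,-88,-157,-80,0.1,0,0,0,-88,-181,-93,0.12,0,0,0]
}}

```text
time_s: 7.08
ee_pos: [0.4666, -0.0436, 0.2866]
eef_rot: [2.07, 0.293, -2.067]
ft_force: [0.6, -0.3, -6.9]
finger_gap: 0.0119
```

Run:
```python
from h import *
st();print(rel([.4775,.1125,.2857],down(np.radians(-78.7))))
```

```text
t 7.075 p [ 0.4666 -0.0436  0.2866] x [ 0.002 -0.002 -1.   ] yaw_y -73.75 F [ 0.57 -0.32 -6.92] T [ 0.035  0.122 -0.038] gap 0.0119 q [-0.34  0.15  1.57 -0.    1.41  0.94]
(array([   0.6, -146.8,  -54.1]), array([ 0.086, -0.001, -0.002]))
```

Call:
{"name": "apply_moves", "arguments": {
  "steps": [1,-24,-9,0.015,0,0,0,1,-48,-18,0.03,0,0,0,1,-72,-27,0.045,0,0,0,1,-95,-35,0.06,0,0,0,1,-115,-42,0.07,0,0,0,1,-130,-48,0.08,0,0,0,1,-140,-52,0.086,0,0,0,1,-147,-54,0.086,0,0,0,1,-147,-54,0.086,0,0,0,1,-147,-54,0.086,0,0,0]
}}

```text
time_s: 8.32
ee_pos: [0.4773, 0.1123, 0.2853]
eef_rot: [2.118, 0.207, -2.115]
ft_force: [0.5, 0.1, -7.0]
finger_gap: 0.0116
```

Run:
```python
from h import *
st()
o=snap("4"); crop(o['side'][0],190,320,130,270,4,"pics/s4.png"); crop(o['top'][0],200,320,140,260,5,"pics/t4.png")
_,p,r=pose()
sx=np.array([np.cos(np.radians(11.3)),np.sin(np.radians(11.3)),0])
eye=p+[0,0,-.0257]; print("eye pred",eye,proj("side",eye),proj("top",eye), "seat",proj("side",[.5559,.1282,.228]))
```

```text
t 8.325 p [0.4773 0.1123 0.2853] x [ 0.002 -0.002 -1.   ] yaw_y -78.7 F [ 0.5   0.06 -7.  ] T [0.044 0.121 0.02 ] gap 0.0116 q [-0.01  0.2   1.52 -0.    1.42  1.37]
eye pred [0.47733104 0.11225776 0.25959325] [[232.68898393 178.40823686]] [[254.25642593 243.71104531]] seat [[256.61206682 173.85409421]]
```

View pics/s4.png

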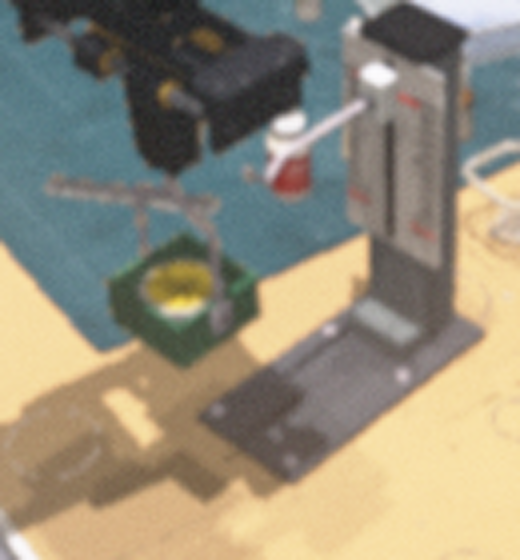

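View pics/t4.png

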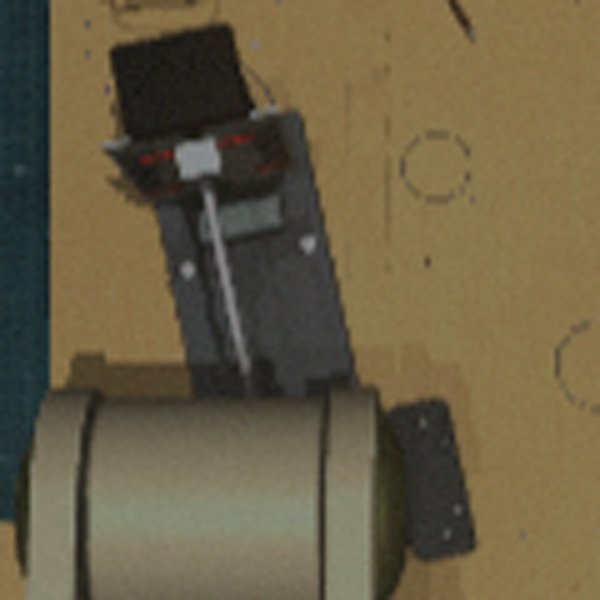

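Call:
{"name": "apply_moves", "arguments": {
  "steps": [0,0,-4,0,0,0,0,0,0,-12,0,0,0,0,0,0,-20,0,0,0,0,0,0,-28,0,0,0,0,0,0,-36,0,0,0,0,0,0,-44,0,0,0,0,0,0,-50,0,0,0,0,0,0,-53,0,0,0,0,0,0,-55,0,0,0,0,0,0,-55,0,0,0,0]
}}

```text
time_s: 9.68
ee_pos: [0.5312, 0.123, 0.2854]
eef_rot: [2.118, 0.207, -2.115]
ft_force: [-0.0, -0.9, -7.2]
finger_gap: 0.0118
```

Run:
```python
from h import *
st()
o=snap("5"); crop(o['side'][0],210,290,140,230,6,"pics/s5.png")
_,p,r=pose()
eye=p+[0,0,-.0257]; print("eye pred",eye,proj("side",eye), rel([.5559,.1282,.2853],down(np.radians(-78.7))))
```

```text
t 9.675 p [0.5312 0.123  0.2854] x [ 0.002 -0.002 -1.   ] yaw_y -78.71 F [-0.04 -0.85 -7.22] T [-0.009  0.201  0.038] gap 0.0118 q [ 0.01  0.33  1.35 -0.    1.46  1.39]
eye pred [0.53114352 0.12301874 0.25972695] [[248.8906977  168.38925466]] (array([  0.2,  -0.2, -25.3]), array([-0.   , -0.001, -0.003]))
```

View pics/s5.png

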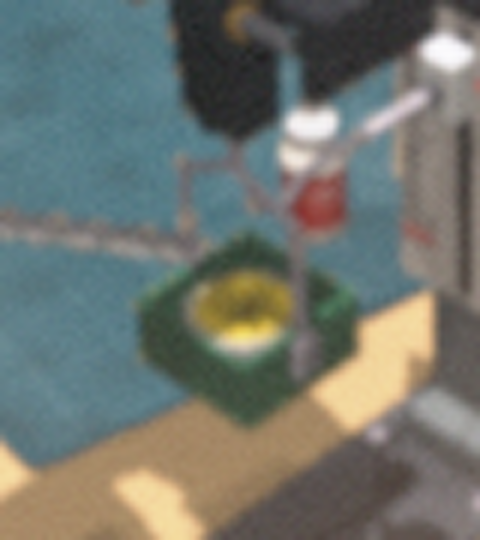

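Call:
{"name": "apply_moves", "arguments": {
  "steps": [0,0,-3,0,0,0,0,0,0,-9,0,0,0,0,0,0,-15,0,0,0,0,0,0,-21,0,0,0,0,0,0,-25,0,0,0,0,0,0,-25,0,0,0,0,0,0,-25,0,0,0,0]
}}

```text
time_s: 10.65
ee_pos: [0.5556, 0.1279, 0.2854]
eef_rot: [2.118, 0.207, -2.115]
ft_force: [-0.0, 0.4, -6.3]
finger_gap: 0.0118
```

Run:
```python
from h import *
st()
o=snap("6"); crop(o['side'][0],210,290,130,220,6,"pics/s6.png"); crop(o['top'][0],200,320,140,260,5,"pics/t6.png")
avg(6)
_,p,r=pose()
eye=p+[0,0,-.0257]; print("eye pred",eye,proj("side",eye))
```

```text
t 10.65 p [0.5556 0.1279 0.2854] x [ 0.002 -0.002 -1.   ] yaw_y -78.71 F [-0.02  0.42 -6.34] T [-0.046  0.163 -0.03 ] gap 0.0118 q [ 0.02  0.39  1.27 -0.    1.48  1.4 ]
avgF [ 0.125  0.318 -6.612 -0.     0.156  0.011] se [0.226 0.089 0.323 0.014 0.006 0.01 ]
eye pred [0.55563856 0.12792734 0.25978698] [[255.998964   163.99686113]]
```

View pics/s6.png

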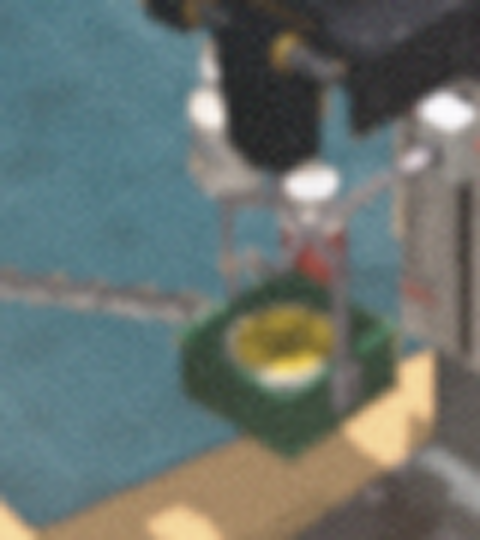

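Call:
{"name": "apply_moves", "arguments": {
  "steps": [3,0,0,0,0,0,0,8,0,0,0,0,0,0,13,0,0,0,0,0,0,17,0,0,0,0,0,0,20,0,0,0,0,0,0,22.5,0,0,0,0,0,0,25,0,0,0,0,0,0,27,0,0,0,0,0,0,27,0,0,0,0,0,0]
}}

```text
time_s: 12.18
ee_pos: [0.5556, 0.1279, 0.2584]
eef_rot: [2.118, 0.207, -2.115]
ft_force: [0.3, -0.3, -6.7]
finger_gap: 0.0118
```

Run:
```python
from h import *
st()
o=snap("7"); crop(o['side'][0],210,290,130,220,6,"pics/s7.png"); crop(o['top'][0],200,320,140,260,5,"pics/t7.png")
avg(6)
```

```text
t 12.175 p [0.5556 0.1279 0.2584] x [ 0.002 -0.002 -1.   ] yaw_y -78.71 F [ 0.28 -0.31 -6.72] T [ 0.037  0.147 -0.026] gap 0.0118 q [ 0.02  0.4   1.32 -0.    1.42  1.4 ]
avgF [ 0.136 -0.193 -6.619 -0.016  0.152 -0.013] se [0.122 0.218 0.194 0.016 0.005 0.01 ]
```

View pics/s7.png

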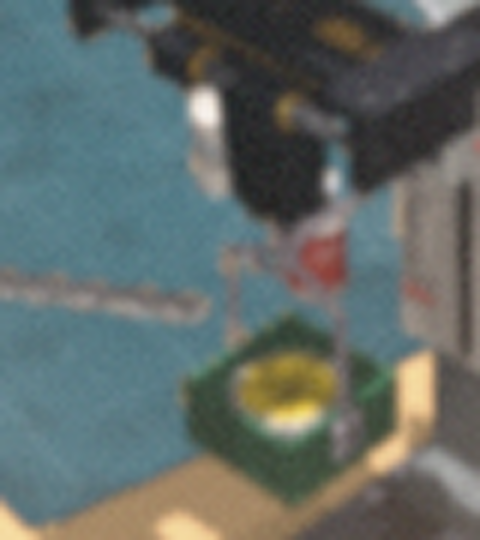

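Call:
{"name": "apply_moves", "arguments": {
  "steps": [2,0,0,0,0,0,0,4,0,0,0,0,0,0,6,0,0,0,0,0,0,8,0,0,0,0,0,0,10,0,0,0,0,0,0,12,0,0,0,0,0,0,14,0,0,0,0,0,0,16,0,0,0,0,0,0,18,0,0,0,0,0,0,20,0,0,0,0,0,0]
}}

```text
time_s: 13.82
ee_pos: [0.5558, 0.1278, 0.2385]
eef_rot: [2.119, 0.207, -2.115]
ft_force: [-0.5, 1.2, -5.2]
finger_gap: 0.0114
```

Run:
```python
from h import *
st()
o=snap("8"); crop(o['side'][0],210,290,130,220,6,"pics/s8.png"); crop(o['top'][0],200,320,140,260,5,"pics/t8.png")
avg(6);st()
```

```text
t 13.825 p [0.5558 0.1278 0.2385] x [ 0.002 -0.002 -1.   ] yaw_y -78.71 F [-0.46  1.21 -5.19] T [0.047 0.206 0.049] gap 0.0114 q [ 0.02  0.41  1.36 -0.    1.37  1.4 ]
avgF [-0.667 -0.225 -5.387  0.051  0.286 -0.01 ] se [0.146 0.345 0.289 0.02  0.014 0.01 ]
t 14.225 p [0.5557 0.1278 0.2386] x [ 0.002 -0.002 -1.   ] yaw_y -78.71 F [-0.5   1.47 -4.39] T [ 0.051  0.302 -0.006] gap 0.0119 q [ 0.02  0.41  1.36 -0.    1.37  1.4 ]
```

View pics/s8.png

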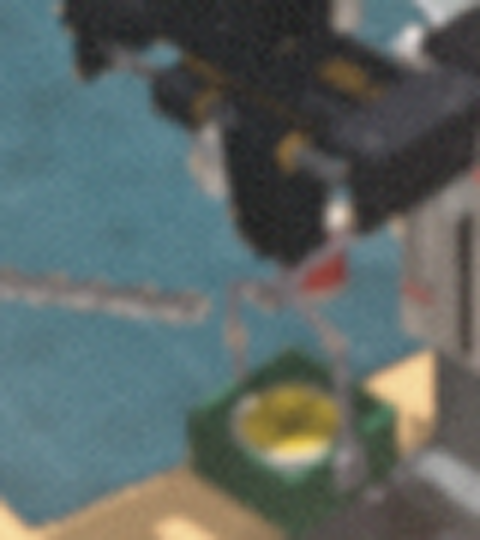

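View pics/t8.png

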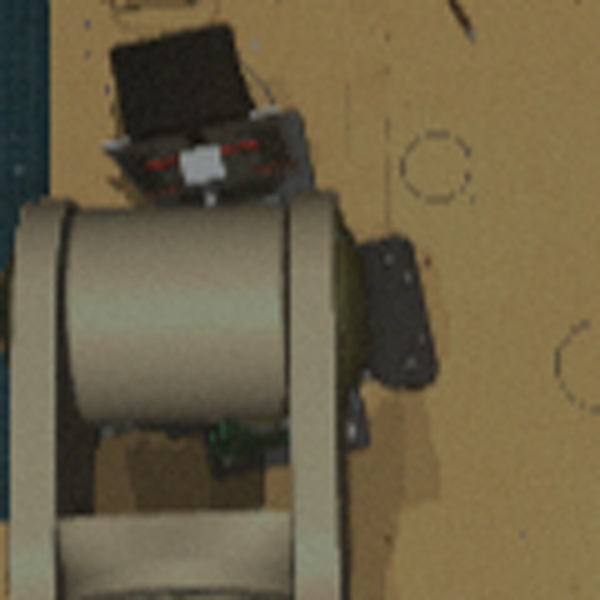

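Call:
{"name": "apply_moves", "arguments": {
  "steps": [1,0,0.5,0,0,0,0,3,0,1,0,0,0,0,5,0,1.5,0,0,0,0,7.5,0,2,0,0,0,0,10,0,2,0,0,0,0,12,0,2,0,0,0,0,14,0,2,0,0,0,0,15,0,2,0,0,0,0,15,0,2,0,0,0,0,15,0,2,0,0,0,0]
}}

```text
time_s: 15.48
ee_pos: [0.5546, 0.1275, 0.224]
eef_rot: [2.122, 0.207, -2.112]
ft_force: [5.0, 1.4, -4.5]
finger_gap: 0.0114
```

Run:
```python
from h import *
o=snap("9"); crop(o['side'][0],210,290,130,220,6,"pics/s9.png")
avg(8);st()
```

```text
avgF [ 5.672  1.832 -4.287  0.34  -0.906  0.01 ] se [0.177 0.122 0.212 0.012 0.006 0.009]
t 15.975 p [0.5546 0.1276 0.224 ] x [ 0.005 -0.002 -1.   ] yaw_y -78.72 F [ 6.48  1.57 -3.85] T [ 0.385 -0.898 -0.   ] gap 0.0114 q [ 0.02  0.42  1.39 -0.    1.33  1.4 ]
```

View pics/s9.png

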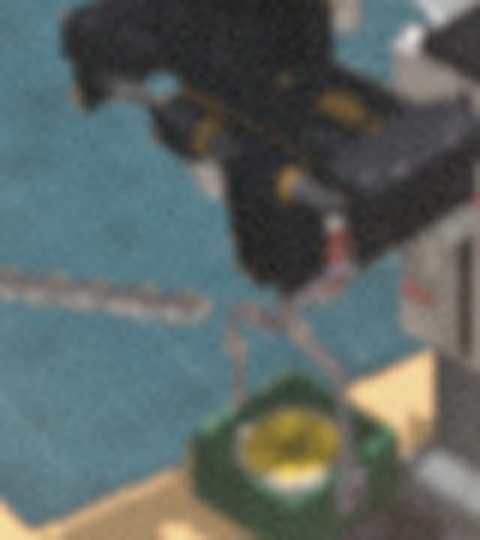

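Call:
{"name": "apply_moves", "arguments": {
  "steps": [0,0,-0.4,0,0,0,0,0,0,-0.8,0,0,0,0,0,0,-1.1,0,0,0,0,0,0,-1.1,0,0,0,0]
}}

```text
time_s: 16.48
ee_pos: [0.5553, 0.1277, 0.2239]
eef_rot: [2.121, 0.207, -2.113]
ft_force: [-2.0, 0.9, -4.2]
finger_gap: 0.0119
```

Run:
```python
from h import *
avg(8);st()
```

```text
avgF [-2.234  0.053 -4.073  0.045  0.555  0.006] se [0.197 0.104 0.25  0.013 0.03  0.011]
t 16.875 p [0.5555 0.1277 0.224 ] x [ 0.004 -0.002 -1.   ] yaw_y -78.72 F [-2.49 -0.4  -3.28] T [-0.024  0.683 -0.008] gap 0.0119 q [ 0.02  0.42  1.38 -0.    1.33  1.4 ]
```

Run:
```python
from h import *
print(rel([.5553,.1277,.204],down(np.radians(-78.7))))
```

```text
(array([20. , -0.1,  0.3]), array([-0.   , -0.004, -0.003]))
```

Call:
{"name": "apply_moves", "arguments": {
  "steps": [1,0,0.2,0,0,0,0,3,0,0.3,0,0,0,0,5.5,0,0.3,0,0,0,0,8,0,0.3,0,0,0,0,10.5,0,0.3,0,0,0,0,13,0,0.3,0,0,0,0,15.5,0,0.3,0,0,0,0,18,0,0.3,0,0,0,0,19.5,0,0.3,0,0,0,0,20,0,0.3,0,0,0,0]
}}

```text
time_s: 18.12
ee_pos: [0.5553, 0.1277, 0.204]
eef_rot: [2.121, 0.207, -2.112]
ft_force: [-0.9, -0.2, -2.5]
finger_gap: 0.0114
```

Run:
```python
from h import *
avg(6);st()
```

```text
avgF [-0.643  1.053 -2.306  0.192  0.325  0.004] se [0.115 0.166 0.204 0.016 0.006 0.011]
t 18.425 p [0.5553 0.1277 0.2041] x [ 0.004 -0.002 -1.   ] yaw_y -78.72 F [-0.4   0.85 -2.98] T [ 0.234  0.332 -0.034] gap 0.0118 q [ 0.02  0.44  1.41 -0.    1.29  1.4 ]
```

Call:
{"name": "apply_moves", "arguments": {
  "steps": [1,0,0,0,0,0,0,3,0,0.1,0,0,0,0,5.5,0,0.1,0,0,0,0,8,0,0.1,0,0,0,0,10.5,0,0.1,0,0,0,0,13,0,0.1,0,0,0,0,15.5,0,0.1,0,0,0,0,18,0,0.1,0,0,0,0,20.5,0,0.1,0,0,0,0,22,0,0.1,0,0,0,0]
}}

```text
time_s: 19.68
ee_pos: [0.5553, 0.1276, 0.1819]
eef_rot: [2.121, 0.207, -2.112]
ft_force: [-1.1, 1.0, -0.8]
finger_gap: 0.0119
```

Run:
```python
from h import *
o=snap("10"); crop(o['side'][0],210,330,120,250,5,"pics/s10.png")
avg(14);st()
```

```text
avgF [-1.2    1.451 -0.532  0.274  0.356  0.006] se [0.113 0.121 0.112 0.008 0.009 0.01 ]
t 20.475 p [0.5553 0.1276 0.182 ] x [ 0.004 -0.002 -1.   ] yaw_y -78.71 F [-1.26  0.62 -0.93] T [ 0.327  0.362 -0.009] gap 0.0118 q [ 0.02  0.46  1.44 -0.    1.24  1.4 ]
```

View pics/s10.png

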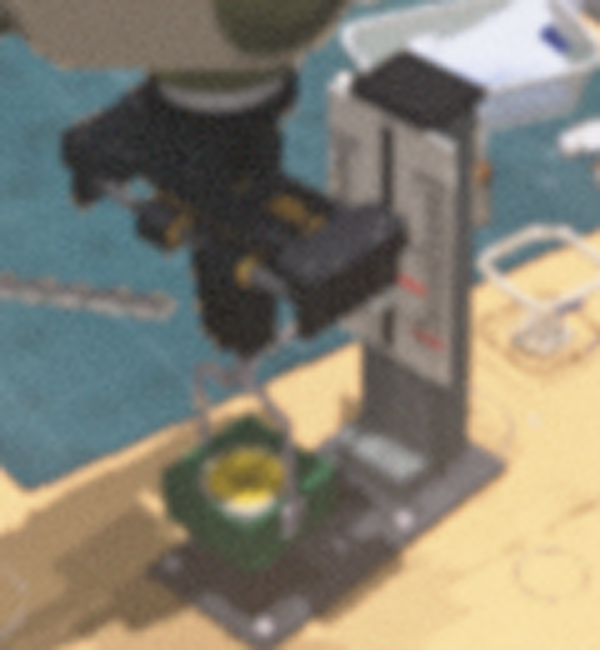

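Call:
{"name": "apply_moves", "arguments": {
  "steps": [1.5,-0.1,0,0,0,0,0,3,-0.2,0.1,0,0,0,0,4.5,-0.3,0.1,0,0,0,0,6,-0.4,0.1,0,0,0,0,6.5,-0.4,0.1,0,0,0,0,6.5,-0.4,0.1,0,0,0,0]
}}

```text
time_s: 21.22
ee_pos: [0.5552, 0.1278, 0.1756]
eef_rot: [2.121, 0.207, -2.112]
ft_force: [-0.2, -0.9, 0.1]
finger_gap: 0.0117
```

Run:
```python
from h import *
avg(20);st()
```

```text
avgF [ 0.167 -1.808 -0.198 -0.3    0.135 -0.002] se [0.114 0.15  0.124 0.012 0.008 0.007]
t 22.225 p [0.5552 0.128  0.1756] x [ 0.005 -0.002 -1.   ] yaw_y -78.72 F [ 0.53 -1.04 -0.91] T [-0.325  0.125 -0.006] gap 0.0116 q [ 0.02  0.46  1.45 -0.    1.22  1.4 ]
```

Call:
{"name": "apply_moves", "arguments": {
  "steps": [1,0.1,0,0,0,0,0,2,0.2,0,0,0,0,0,2,0.2,0,0,0,0,0]
}}

```text
time_s: 22.6
ee_pos: [0.5552, 0.1279, 0.1735]
eef_rot: [2.122, 0.207, -2.112]
ft_force: [-0.1, -0.3, 1.1]
finger_gap: 0.0115
```

Run:
```python
from h import *
avg(20);st()
```

```text
avgF [-0.165  0.07   0.198 -0.003  0.172 -0.004] se [0.102 0.113 0.12  0.013 0.005 0.008]
t 23.6 p [0.5552 0.1278 0.1736] x [ 0.004 -0.002 -1.   ] yaw_y -78.72 F [ 0.66 -0.05 -0.48] T [0.068 0.194 0.058] gap 0.0118 q [ 0.02  0.46  1.46 -0.    1.22  1.4 ]
```

Call:
{"name": "apply_moves", "arguments": {
  "steps": [0,0,0,0,0,0,0,0,0,0,0,0,0,0,0,0,0,0,0,0,0.1,0,0,0,0,0,0,0.13],
  "newtons": 4
}}

```text
time_s: 24.1
ee_pos: [0.5553, 0.1278, 0.1736]
eef_rot: [2.122, 0.207, -2.112]
ft_force: [-0.2, 0.5, 0.5]
finger_gap: 0.0122
```

Run:
```python
from h import *
avg(8);st()
```

```text
avgF [-0.1   -0.179  0.227 -0.019  0.153  0.012] se [0.244 0.194 0.184 0.008 0.013 0.015]
t 24.5 p [0.5552 0.1278 0.1736] x [ 0.005 -0.002 -1.   ] yaw_y -78.72 F [ 1.01 -0.34  1.02] T [-0.062  0.153 -0.05 ] gap 0.012 q [ 0.02  0.46  1.46 -0.    1.22  1.4 ]
```

Still lightly held, force near zero. Open gradually.

Call:
{"name": "apply_moves", "arguments": {
  "steps": [0,0,0,0,0,0,0.16,0,0,0,0,0,0,0.2,0,0,0,0,0,0,0.26,0,0,0,0,0,0,0.34,0,0,0,0,0,0,0.42,0,0,0,0,0,0,0.42]
}}

```text
time_s: 25.25
ee_pos: [0.5552, 0.1278, 0.1736]
eef_rot: [2.122, 0.207, -2.112]
ft_force: [0.6, 0.5, -1.3]
finger_gap: 0.0371
```

Run:
```python
from h import *
st()
o=snap("11"); crop(o['side'][0],210,330,120,250,5,"pics/s11.png")
avg(10);st()
```

```text
t 25.25 p [0.5552 0.1278 0.1736] x [ 0.005 -0.002 -1.   ] yaw_y -78.71 F [ 0.64  0.5  -1.3 ] T [0.002 0.151 0.007] gap 0.0371 q [ 0.02  0.46  1.46 -0.    1.22  1.4 ]
avgF [ 0.148  0.006 -0.062 -0.003  0.141  0.007] se [0.138 0.219 0.166 0.008 0.009 0.007]
t 25.85 p [0.5552 0.1278 0.1736] x [ 0.005 -0.002 -1.   ] yaw_y -78.71 F [-0.18  0.87  0.12] T [0.02  0.148 0.019] gap 0.037 q [ 0.02  0.46  1.46 -0.    1.22  1.4 ]
```

View pics/s11.png

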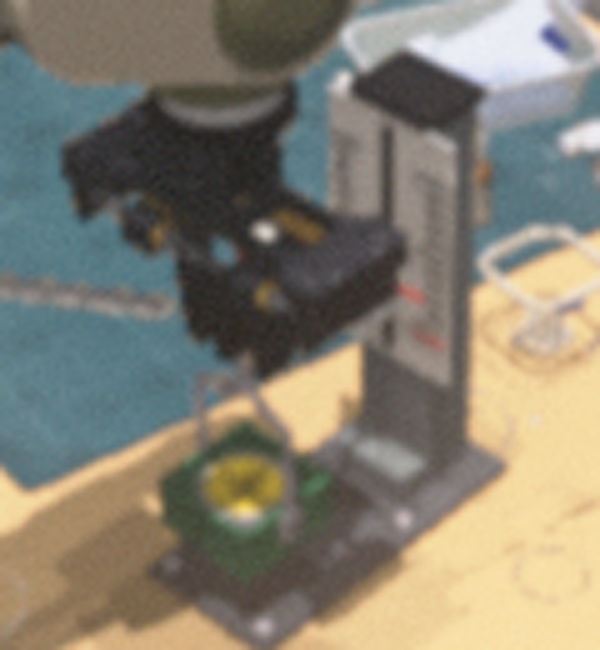

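Call:
{"name": "apply_moves", "arguments": {
  "steps": [-3,0,0,0,0,0,0.5,-9,0,0,0,0,0,0.5,-17,0,0,0,0,0,0.5,-26,0,0,0,0,0,0.5,-36,0,0,0,0,0,0.5,-50,0,0,0,0,0,0.5,-68,0,0,0,0,0,0.5,-90,0,0,0,0,0,0.5,-115,0,0,0,0,0,0.5,-140,0,0,0,0,0,0.5]
}}

```text
time_s: 27.1
ee_pos: [0.5545, 0.1281, 0.3152]
eef_rot: [2.122, 0.207, -2.112]
ft_force: [0.3, -0.6, 0.1]
finger_gap: 0.0439
```

Call:
{"name": "apply_moves", "arguments": {
  "steps": [-10,0,30,0,0,0,0.5,-10,0,70,0,0,0,0.5,-10,0,110,0,0,0,0.5,-10,0,150,0,0,0,0.5,-10,0,180,0,0,0,0.5,-10,0,200,0,0,0,0.5,-10,0,200,0,0,0,0.5,-10,0,200,0,0,0,0.5]
}}

```text
time_s: 28.1
ee_pos: [0.3589, 0.089, 0.3246]
eef_rot: [2.123, 0.207, -2.111]
ft_force: [-0.4, -0.5, -0.7]
finger_gap: 0.0438
```

Run:
```python
from h import *
st()
a=snap("12"); b=snap("13"); manip.camera("top");manip.camera("top"); c=snap("14")
for k,(u,v) in {"side":((190,340),(120,260))}.items():
    A=[x[k][0][v[0]:v[1],u[0]:u[1]].astype(float) for x in(a,b,c)]
    print(k,[np.abs(A[0]-y).mean().round(2) for y in A[1:]])
    for x,y in((a,b),(a,c)):
        g=[cv2.cvtColor(q[k][0],cv2.COLOR_RGB2GRAY)[195:240,235:285].astype(np.float32) for q in(x,y)]
        print(cv2.phaseCorrelate(*g))
crop(c['side'][0],210,330,120,250,5,"pics/s14.png"); crop(c['top'][0],200,320,140,260,5,"pics/t14.png")
cv2.imwrite("pics/s14full.png",cv2.cvtColor(c['side'][0],cv2.COLOR_RGB2BGR))
```

```text
t 28.1 p [0.3589 0.089  0.3246] x [ 0.006 -0.002 -1.   ] yaw_y -78.72 F [-0.43 -0.54 -0.75] T [0.007 0.099 0.014] gap 0.0438 q [-0.08 -0.1   1.74 -0.    1.5   1.3 ]
side [np.float64(2.1), np.float64(2.17)]
((0.03390276421001204, 0.47624850849169675), 0.9812674005296496)
((0.09501613640809481, 0.48034272145138246), 1.0055915099249946)
```

View pics/s14.png

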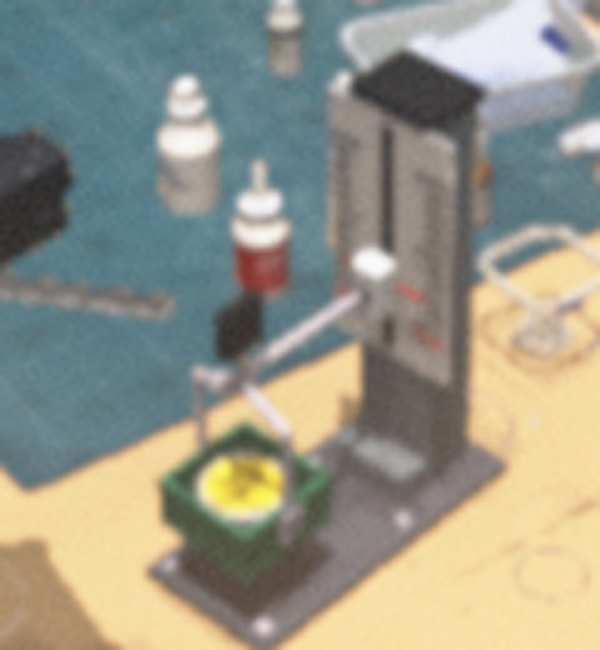

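View pics/t14.png

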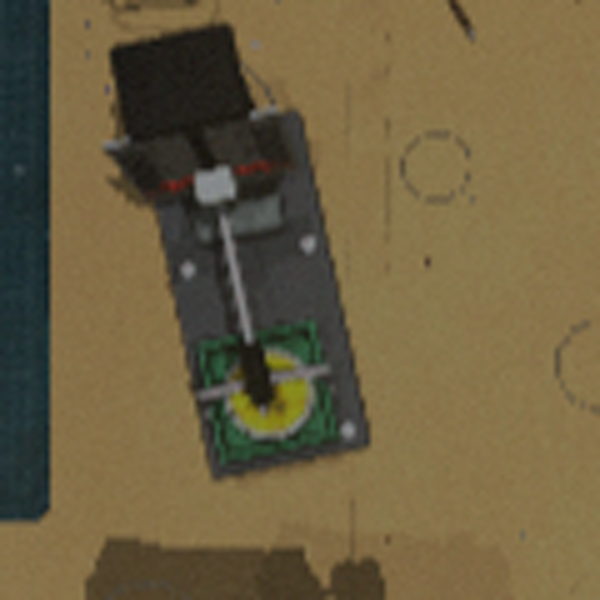

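View pics/s14full.png

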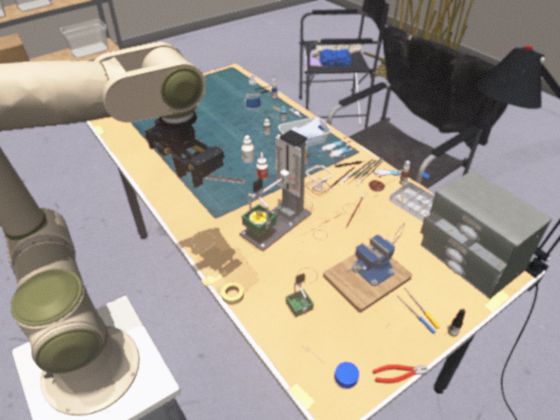

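Call:
{"name": "apply_moves", "arguments": {
  "steps": [0,0,0,0,0,0,0.5,0,0,0,0,0,0,0.5,0,0,0,0,0,0,0.5,0,0,0,0,0,0,0.5,0,0,0,0,0,0,0.5,0,0,0,0,0,0,0.5,0,0,0,0,0,0,0.5,0,0,0,0,0,0,0.5,0,0,0,0,0,0,0.5,0,0,0,0,0,0,0.5]
}}

```text
time_s: 29.75
ee_pos: [0.3584, 0.0889, 0.3242]
eef_rot: [2.122, 0.207, -2.112]
ft_force: [-0.7, 0.1, 0.3]
finger_gap: 0.0443
```

Call:
{"name": "apply_moves", "arguments": {
  "steps": [0,0,0,0,0,0,0.5,0,0,0,0,0,0,0.5,0,0,0,0,0,0,0.5,0,0,0,0,0,0,0.5,0,0,0,0,0,0,0.5,0,0,0,0,0,0,0.5,0,0,0,0,0,0,0.5,0,0,0,0,0,0,0.5,0,0,0,0,0,0,0.5,0,0,0,0,0,0,0.5]
}}

```text
time_s: 31.0
ee_pos: [0.3584, 0.089, 0.3242]
eef_rot: [2.122, 0.207, -2.112]
ft_force: [0.3, 0.4, 0.8]
finger_gap: 0.0443
```

Run:
```python
from h import *
for n in("side","top"):
    for i in range(12):
        p,_=manip.camera(n); hsv=cv2.cvtColor(p,cv2.COLOR_RGB2HSV); m=cv2.inRange(hsv,(24,150,100),(34,255,255)).astype(float)
        w=np.zeros_like(m); 
        if n=="side": w[205:235,240:280]=1
        else: w[200:235,235:275]=1
        v,u=np.nonzero(m*w); print(n,round(manip.get_obs()['time_s'],2),len(u),u.mean().round(2),v.mean().round(2))
st()
```

```text
side 31.05 68 258.29 216.97
side 31.1 67 258.06 217.0
side 31.15 72 258.32 216.93
side 31.2 67 258.3 216.91
side 31.25 69 258.23 216.84
side 31.3 63 258.21 217.05
side 31.35 67 258.22 217.09
side 31.4 63 258.24 217.1
side 31.45 63 258.17 217.16
side 31.5 64 258.41 217.12
side 31.55 65 258.34 217.03
side 31.6 70 258.27 216.99
top 31.65 83 254.47 220.25
top 31.7 86 254.41 220.09
top 31.75 86 254.5 220.05
top 31.8 85 254.52 220.13
top 31.85 84 254.51 220.17
top 31.9 88 254.42 220.06
top 31.95 84 254.38 220.27
top 32.0 84 254.51 220.17
top 32.05 84 254.51 220.17
top 32.1 83 254.47 220.25
top 32.15 86 254.51 220.07
top 32.2 84 254.38 220.27
t 32.2 p [0.3584 0.0889 0.3242] x [ 0.005 -0.002 -1.   ] yaw_y -78.71 F [-0.41  0.11  0.17] T [-0.022  0.152  0.037] gap 0.0442 q [-0.08 -0.1   1.74 -0.    1.5   1.3 ]
```

```bash
python3 -c "
from rig import manip
print(manip.hand_in())"
```

```text
the job is handed in; nothing more can be done
None
```

The 70 mm green crate, with its yellow-lidded tin, now hangs from the scale's hook, and the job is handed in. The rig reported no verdict.

- **Weighing:** lifted by the grip, the crate and tin read about 7 N, or roughly 0.7 kg. I lowered the bail onto the hook at about 2 cm/s. The lowered height and the weight put the pointer at about 82 mm; I did not read it off the ticks.
- **Letting go:** just before the release all force readings were about zero (0.2 N or less), and the pointer showed no visible jump when I opened the fingers.
- **Last checks:** the bail sits on the hook, the crate looks upright and clear of the foot plate, and the tin is in it. The tin's lid moved less than 0.4 px over about 0.5 s in each view. The hand is about 20 cm away from the crate.
- **Bystanders:** the tape, sanding stick, bottle, small crate and blue tin look unmoved in the pictures; I did not measure them.
- **What went less well:** partway down, a 2 mm sideways correction of mine was too much and briefly pushed the bail sideways against the hook with about 6 N (the limit is 25 N). I took it back at once.

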